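# Get the ointment jar out from behind the bottles

### The arm

A 7-joint arm with a two-finger parallel gripper is mounted at the origin on a cart in front of the work surface, level with it; the furniture and walls round the work are solid. World frame = base frame: x ahead of the robot, y to its left, z up, the work surface at z = 0. Lengths are in m, angles in rad, forces in N, time in s.
With the tool pointing down it reaches from about 0.4 to 0.875 m from the base axis. Payload 19.3 kg.
Tool frame: the origin (TCP) lies between the finger pads; the fingertips stand 17 mm ahead of it and the grasp point (between the pads) lies 2 mm behind it; z points along the fingers, x is the direction in which the jaws open and shut, and the axes are right-handed (so a half turn about z gives the same grasp; the last joint's range is limited). The gripper opens to 85 mm and grips with 20 to 120 N. Pads are 22 mm wide; open, the fingers measure 114 mm over their backs; the gripper's body (76 mm by 85 mm) begins 54 mm behind the grasp point. The pads swing forward as they close: fully open they stand 13 mm farther back than shut.
Start: joints at [1.14, 0.521, -0.036, 1.599, 0.021, 1.021, -0.113], TCP at [0.221, -0.585, 0.248] pointing down, gripper open.
Joint ranges: [-2.91, 2.91], [-0.3, 2.13], [-1.5, 1.42], [0.17, 2.43], [-1.26, 4.41], [0.16, 1.93], [-2.52, 2.52]. Speed limits (rad/s): [1.89, 1.89, 2.39, 2.39, 3.01, 3.01, 3.01].

### API

Orientations are given as [roll, pitch, yaw] about the fixed x, y, z axes, in that order (R = Rz(yaw) Ry(pitch) Rx(roll)).
In Python, from workcell import bot gives the robot as it stands. The module is installed in compiled form; this text tells all that it offers.
- The arm moves only by the tool arm_command, never from a script. Its argument "targets" is a list of rows, each a list of 6 numbers: the shift along the tool's x, y, z in mm, then the turn, a rotation vector about the tool's x, y, z in degrees. In form: [[x, y, z, wx, wy, wz], ...]. A call has 1 to 8 rows; each row shifts and turns the pose as measured when the row begins, along the tool's axes as they then stand; what a row does not reach is not made up. A row lasts 1/10 s, in which the tool goes at most 50 mm and 8.59 degrees, less where a joint would pass 70% of its speed; a pose out of reach is approached as far as the arm can. A call is refused whole if a number of a shift passes 50 or a number of a turn 8.59, either way. A call with a gripper value outside its range is refused whole. "grip" is the opening in per cent of the stroke, from 0 (shut) to 100 (fully open), set as the call begins (left out, the last holds). The fingers move at their own pace and stop on an object; "grip_force" is the grip in N (left out, the last holds). Time passes only in rows, so rows that do not move let the fingers close. It gives the time, the measured TCP pose, the force and the opening at its end, in the units of the state.
- bot.observe(): the state, without advancing time (a new reading comes with each control period).
- bot.grab_frame(name): name is "side" or "top" or "wrist"; returns a dict with "color" (420x560x3 uint8, red, green, blue), "depth" (420x560 float32, m along the optical axis (not along the pixel's ray), 0 where there is no reading), "fov_y" (degrees; the focal length in pixels is half the picture's height over the tangent of half this angle, whatever the lens; pixels are square), "cx", "cy" (the principal point, pixels), "R" (3x3) and "t" (3): a world point X has camera coordinates R X + t; the wrist camera has in their place "hand_eye" (4x4, takes a point from camera to tool coordinates, whose origin is the TCP and whose axes are the tool frame's). Camera axes: x right, y down, z forward; pixel columns grow to the right and rows downward; lengths in m; the calibration is good to about 2 mm. A picture is of the moment at which its call begins: read the wrist's pose just before it.
- bot.job_done(): hands the job in, once; it reports no verdict.
The state is a dict: "clock": time; "qpos": joint angles; "qd": joint speeds; "joint_efforts": joint torques, N m; "position": TCP position; "tool_rot": TCP orientation; "force": force on the tool from outside, world axes, zero at the start; "moment": the same for the moment, N m; "grip_width": finger opening in m.
Only numpy, scipy, OpenCV 4.12 (cv2) and the standard library are available. Lean on these libraries where they do the work, as an engineer would, in place of code of your own. Each camera call takes 0.05 s, during which the arm holds its last target. There are 200 camera calls.

### The job

The small ointment jar on the wooden board is hemmed in by three bottles. Leave the jar alone until you have set all three bottles upright on the grey rubber mat; then stand the jar in the middle of the round cork pad, and only after that put every bottle back upright on the board, each on the very circle it came from. Do not knock any bottle over or shift the large white jar nearby.

Things in the scene. Friction and masses are not known exactly. Their poses are not given: they have to be found in the camera images.
- board: Fixed beech board, 184 mm deep (x) x 152 mm wide (y), top 8 mm above the worktop, with a lip 8 mm higher along its rear (+x) edge. Origin at worktop level. Four inlaid circles, 63 mm across, at x, y (mm): rear (50, 0) with the jar; front (-60, 0) and the middle pair (0, 42) and (0, -42) with the bottles, in an order that differs at every start.
- mat: Fixed flat grey ribbed rubber mat, 160 mm (its x) x 140 mm (its y), 4 mm thick; origin under its centre, at the worktop. It is the side area: a bottle counts as on the mat when it stands upright with its axis at least 10 mm inside the edges.
- pad: Fixed round cork pad, 80 mm across, 6 mm thick; origin under its centre, at the worktop. Goal place of the jar.
- jar: Small round white ointment jar with red lid, 49 mm across, 44 mm high, about 0.06 kg; origin at the centre of its underside, z up. Starts on the rear circle of the board.
- white_bottle: White bottle with small blue cap, round, body 60 mm across that can be gripped up to about 90 mm above its base, 125 mm high in all, about 0.14 kg; origin at the centre of its underside, z up. Starts on one of the front or middle circles.
- amber_bottle: Amber bottle with white cap, round, body 47 mm across that can be gripped up to about 80 mm above its base, 112 mm high in all, about 0.16 kg; origin at the centre of its underside, z up. Starts on one of the front or middle circles.
- dropper: Slim amber dropper bottle with black collar and pointed teat, round, body 33 mm across that can be gripped up to about 60 mm above its base, 99 mm high in all, about 0.05 kg; hold it by the body. Origin at the centre of its underside, z up. Starts on one of the front or middle circles.
- ointment_b: Bystander: large white ointment jar with white lid, 71 mm across, 66 mm high; origin at the centre of its underside. Loose; not to be shifted.

How it is judged:
On the way, in this order (a step that is already met when the one before it is completed fails the run):
1. all three bottles stand upright on the mat, released, and the jar is still on its place (x of white_bottle in the frame of mat between -0.07 and 0.07 m and y of white_bottle in the frame of mat between -0.06 and 0.06 m and height (world z) of each of white_bottle, amber_bottle, dropper below 0.01 m and angle between each of white_bottle, amber_bottle, dropper's own z axis and vertical below 0.1 rad and x of amber_bottle in the frame of mat between -0.07 and 0.07 m and y of amber_bottle in the frame of mat between -0.06 and 0.06 m and x of dropper in the frame of mat between -0.07 and 0.07 m and y of dropper in the frame of mat between -0.06 and 0.06 m and contact force between the fingers and white_bottle below 0.1 N and contact force between the fingers and amber_bottle below 0.1 N and contact force between the fingers and dropper below 0.1 N and distance of jar from where it was at the start of the episode below 0.02 m), for 0.2 s.
2. the jar stands on the cork pad, released, while the bottles are still on the mat (horizontal distance between jar and pad below 0.015 m and height (world z) of jar below 0.012 m and angle between each of jar, white_bottle, amber_bottle, dropper's own z axis and vertical below 0.1 rad and contact force between the fingers and jar below 0.1 N and x of white_bottle in the frame of mat between -0.07 and 0.07 m and y of white_bottle in the frame of mat between -0.06 and 0.06 m and height (world z) of each of white_bottle, amber_bottle, dropper below 0.01 m and x of amber_bottle in the frame of mat between -0.07 and 0.07 m and y of amber_bottle in the frame of mat between -0.06 and 0.06 m and x of dropper in the frame of mat between -0.07 and 0.07 m and y of dropper in the frame of mat between -0.06 and 0.06 m), for 0.2 s.
At the end, for the whole second after the job is handed in: The jar stands upright on the cork pad within 15 mm of its centre, and each of the three bottles stands upright on the board within 15 mm of where it stood at the start; all released and at rest (horizontal distance between jar and pad below 0.015 m and height (world z) of jar below 0.012 m and angle between each of jar, white_bottle, amber_bottle, dropper's own z axis and vertical below 0.1 rad and distance of each of white_bottle, amber_bottle, dropper from where it was at the start of the episode below 0.015 m and linear speed of each of white_bottle, amber_bottle, dropper, jar below 0.02 m/s); the robot touches nothing.
It fails at once if a bottle or the jar is tipped over (angle between any of white_bottle, amber_bottle, dropper, jar's own z axis and vertical above 0.7 rad).
It fails at once if the large white jar is shifted by more than 20 mm (distance of ointment_b from where it was at the start of the episode above 0.02 m).
It also fails if it takes over 131 s, if anything falls off the work surface, if the arm or the gripper's body presses on something with over 40 N, if the wrist force passes 120 N, or if a joint passes its speed limit or range.

## Working session

There is one attempt and no reset: what is moved stays moved. The work goes in short steps, Python scripts to look and compute and a tool call to move; the robot and the scene stay as the last step left them, time stands still between calls to the robot, and variables do not carry over. Pictures are saved under pics/ and viewed, about 12 in all and at most 16, crops included, and the job is handed in when it is done.

Besides the shell and the picture viewer there is one more tool, called after "Emit:" in YAML: its name, and indented under it one key for each argument. arm_command: Moves the arm, as the interface text tells. Its arguments: {"type":"object","properties":{"targets":{"type":"array"},"grip":{"type":"number"},"grip_force":{"type":"number"}},"required":["targets"]}

```bash
mkdir -p pics
cat > h.py <<'E'
import numpy as np, cv2
from workcell import bot
def cloud(f, s=None):
    d=f["depth"]; h,w=d.shape; F=h/2/np.tan(np.radians(f["fov_y"])/2)
    u,v=np.meshgrid(np.arange(w),np.arange(h))
    P=np.stack([(u-f["cx"])/F*d,(v-f["cy"])/F*d,d],-1)
    return (P-np.array(f["t"]))@np.array(f["R"])
def save(n,c): cv2.imwrite("pics/"+n+".png",np.ascontiguousarray(c[...,::-1]))
E
python3 - <<'E'
from h import *
s=bot.observe(); print({k:np.round(v,3) for k,v in s.items()})
for n in ("top","side"):
    f=bot.grab_frame(n); save(n,f["color"]); np.savez(n+".npz",**f)
    print(n,f["fov_y"],f["cx"],f["cy"],np.round(f["R"],3).tolist(),np.round(f["t"],3))
    P=cloud(f); print(np.round(P[::70,::80],3)[f["depth"][::70,::80]>0][:40].tolist())
E
```

```text
{'clock': np.float64(0.0), 'qpos': array([ 1.14 ,  0.522, -0.036,  1.6  ,  0.021,  1.021, -0.113]), 'qd': array([-0.   , -0.001, -0.003,  0.   , -0.001,  0.001, -0.   ]), 'joint_efforts': array([-2.0000e-03, -9.2708e+01,  1.9790e+00, -3.6992e+01,  1.8000e-02,
        8.0000e-03, -0.0000e+00]), 'position': array([ 0.221, -0.584,  0.248]), 'tool_rot': array([ 3.142e+00,  1.000e-03, -1.210e+00]), 'force': array([0.014, 0.693, 0.091]), 'moment': array([ 0.035, -0.01 ,  0.006]), 'grip_width': np.float64(0.085)}
top 55.378791615545744 280.3603641833148 206.5973268908821 [[-0.018, -1.0, -0.006], [-0.989, 0.019, -0.146], [0.146, 0.003, -0.989]] [-0.239  0.459  0.846]
[[1.646, 1.118, -0.891], [1.646, 0.729, -0.903], [1.42, 0.236, -0.604], [1.041, -0.148, -0.089], [0.61, -0.296, 0.507], [0.568, -0.364, 0.563], [0.526, -0.406, 0.619], [1.278, 1.086, -0.891], [1.276, 0.709, -0.904], [1.268, 0.323, -0.903], [1.093, -0.096, -0.581], [0.779, -0.346, 0.02], [0.528, -0.378, 0.506], [0.52, -0.455, 0.519], [0.93, 1.059, -0.893], [0.917, 0.312, -0.898], [0.587, -0.167, 0.1], [0.615, -0.343, -0.0], [0.61
[... 933 characters left out ...]
], [0.441, -0.746, 0.1], [0.211, -0.945, 0.022], [-0.041, -1.033, 0.001], [1.012, -0.171, 0.187], [0.912, -0.279, 0.127], [0.776, -0.384, 0.073], [0.611, -0.491, 0.022], [0.416, -0.562, -0.002], [0.21, -0.601, -0.004], [0.004, -0.635, -0.002], [1.052, -0.141, 0.026], [0.939, -0.246, -0.048], [0.734, -0.227, -0.001], [0.548, -0.2, 0.052], [0.388, -0.284, 0.003], [0.214, -0.318, -0.0], [0.037, -0.35, -0.002], [1.092, -0.099, -0.156], [0.978, -0.215, -0.266], [0.711, -0.115, -0.101], [0.52, -0.06, -0.001], [0.368, -0.087, -0.003], [0.215, -0.113, -0.002], [0.062, -0.138, -0.002], [1.14, -0.05, -0.374], [1.017, -0.167, -0.515], [0.795, -0.2, -0.508], [0.487, 0.095, -0.0], [0.352, 0.068, -0.006]]
```

View pics/top.png

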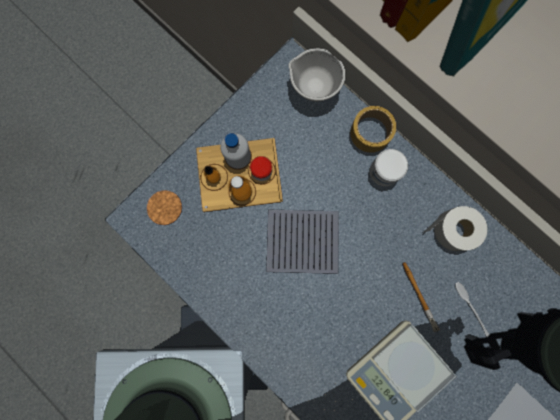

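View pics/side.png

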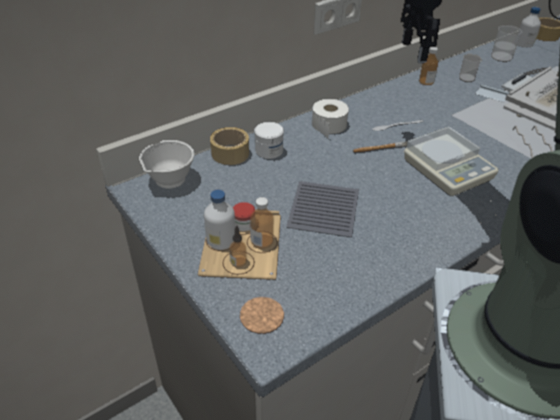

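```bash
cat > m.py <<'E'
from h import *
def ray(f,u,v,z):
    h=f["depth"].shape[0]; F=h/2/np.tan(np.radians(float(f["fov_y"]))/2)
    R=np.array(f["R"]);t=np.array(f["t"])
    d=R.T@np.array([(u-f["cx"])/F,(v-f["cy"])/F,1]);o=-R.T@t
    return (o+d*(z-o[2])/d[2])
E
python3 - <<'E'
from m import *
T={n:dict(np.load(n+".npz")) for n in ("top","side")}
def hsv(f): return cv2.cvtColor(f["color"],cv2.COLOR_RGB2HSV)
for n,f in T.items():
    print(n); H=hsv(f); P=cloud(f); X,Y,Z=P[...,0],P[...,1],P[...,2]
    h,s,v=[H[...,i].astype(int) for i in range(3)]
    box=(X>.2)&(X<.95)&(Y<.4)&(Y>-.45)&(f["depth"]>0)
    def blob(m,box2):
        x0,y0,x1,y1=box2; mm=np.zeros_like(m,np.uint8); mm[y0:y1,x0:x1]=m[y0:y1,x0:x1]
        k,l,st,c=cv2.connectedComponentsWithStats(mm); i=1+np.argmax(st[1:,4]); return l==i,st[i],c[i]
    B={"top":dict(board=(190,130,290,215),mat=(255,200,350,280),pad=(140,185,190,230)),
       "side":dict(board=(190,190,290,285),mat=(280,175,370,240),pad=(230,290,295,340))}[n]
    for name,z,col in (("board",.008,(h>8)&(h<28)&(s>70)),("mat",.004,(s<60)&(v<85) ),("pad",.006,(h<20)&(s>70))):
        m,st,c=blob(col&(Z<.02)&(Z>-.01) if name!="mat" else (s<70)&(v<100)&(np.abs(Z)<.02),B[name])
        m=cv2.morphologyEx(m.astype(np.uint8),cv2.MORPH_CLOSE,np.ones((7,7)))
        ct=max(cv2.findContours(m,0,1)[0],key=len)[:,0]
        W=np.array([ray(f,u,v_,z)[:2] for u,v_ in ct],np.float32)*1000
        r=cv2.minAreaRect(W); print(name,st,"rect",np.round(r[0],1),np.round(r[1],1),round(r[2],1), 'medZ',np.round(np.median(Z[m>0]),4))
    C={"top":dict(white=((h>95)&(h<125)&(s>110),(220,125,250,155),.133),red=(((h<8)|(h>170))&(s>150),(245,150,280,185),.052),amberw=((s<70)&(v>130),(228,172,248,192),.120)),
       "side":dict(white=((h>95)&(h<125)&(s>110),(205,185,232,205),.133-.006),red=(((h<8)|(h>170))&(s>150),(228,198,260,225),.048),amberw=((s<70)&(v>130),(252,195,272,212),.115))}[n]
    for k,(m,b,z) in C.items():
        m,st,c=blob(m,b); print(k,st,np.round(c,1),np.round(ray(f,*c,z),3),'medZ',np.round(np.median(Z[m]),4))
    m,st,c=blob((v<60),{"top":(200,160,225,190),"side":(228,225,248,250)}[n]); print("teat",st,c,np.round(ray(f,*c,.09),3),np.round(np.median(P[m],0),3))
    m=(Z>.06)&(np.hypot(X-ray(f,*((390,160) if n=="top" else (269,133)),.066)[0],Y-ray(f,*((390,160) if n=="top" else (269,133)),.066)[1])<.06)
    m&=(Z<.075); print("oint_b",m.sum(),np.round(P[m].mean(0),3))
c=T["top"]["color"][110:240,130:350]; save("crop",cv2.resize(c,None,fx=3.6,fy=3.6,interpolation=cv2.INTER_CUBIC))
E
```

```text
top
board [ 196  138   87   74 3350] rect [ 535.5 -153.3] [151.4 183.2] 6.2 medZ 0.0084
mat [330 214   3  56 126] rect [ 378.7 -359.5] [  4.5 122.9] 87.9 medZ 0.004
pad [147 190  35  35 955] rect [462.   16.2] [77.5 77.5] 45.7 medZ 0.0063
white [225 133  13  14 147] [231.  139.8] [ 0.576 -0.152  0.133] medZ 0.132
red [250 156  22  22 372] [260.6 167. ] [ 0.54  -0.206  0.052] medZ 0.0512
amberw [231 176  12  11  99] [236.4 181.2] [ 0.495 -0.161  0.12 ] medZ 0.1191
teat [205 166   8   9  58] [208.17241379 169.9137931 ] [ 0.526 -0.099  0.09 ] [ 0.527 -0.099  0.081]
oint_b 840 [ 0.537 -0.487  0.065]
side
board [ 199  211   81   68 2266] rect [ 536.6 -154.3] [148.5 193.2] 6.3 medZ 0.0073
mat [291 222  58  10 122] rect [ 384.2 -230.2] [  6.6 122.2] 87.4 medZ 0.0034
pad [ 240  298   44   35 1204] rect [462.9  19.8] [76.9 75.4] 9.6 medZ 0.005
white [211 190  13   9  95] [217.3 194.3] [ 0.579 -0.154  0.127] medZ 0.1311
red [235 204  18  12 108] [244.2 208.6] [ 0.541 -0.21   0.048] medZ 0.0504
amberw [252 195  20  16 220] [262.3 200.3] [ 0.495 -0.165  0.115] medZ -0.0001
teat [233 227   8  15  74] [236.75675676 235.32432432] [ 0.529 -0.088  0.09 ] [ 0.529 -0.092  0.083]
oint_b 392 [ 0.537 -0.482  0.064]
```

View pics/crop.png

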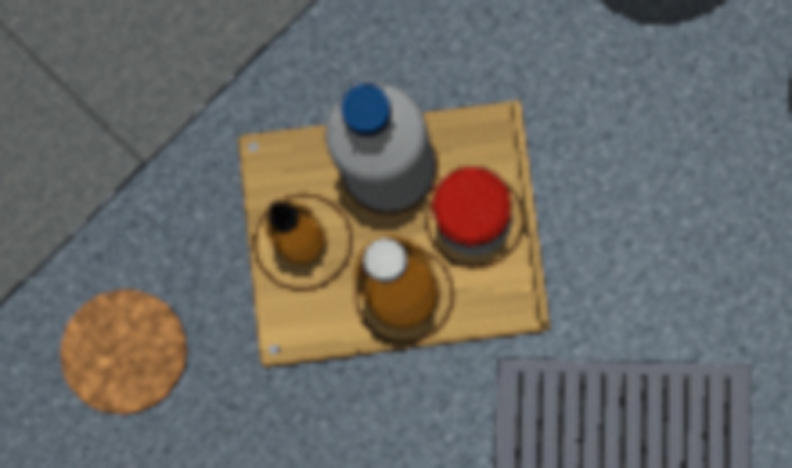

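The top view shows the board at about (240,174), with the dropper on the front circle. The white bottle is on +y and the amber on −y, and the jar is at (261,168). The pad is at (164,208) and the mat at (303,241). I'll turn the tool to yaw −90°, so that tool x = −y, tool y = −x and tool z = −z in world axes. I'll compute the mat centre at the same time.

Emit:
arm_command:
  targets:
    - [0, 0, -10, 0, 0, 7]
    - [0, 0, 0, 0, 0, 7]
    - [0, 0, 0, 0, 0, 6.7]
    - [0, 0, 0, 0, 0, 0]
  grip: 100
  grip_force: 30

```text
clock: 0.5
position: [0.2201, -0.5839, 0.2568]
tool_rot: [3.14, 0.003, -1.584]
force: [0.4, 0.1, 0.1]
grip_width: 0.0854
```

Run:
```python
from m import *
for n in ("top","side"):
    f=dict(np.load(n+".npz")); P=cloud(f); c=f["color"].astype(int)
    g=cv2.cvtColor(f["color"],cv2.COLOR_RGB2HSV); m=((g[...,1]<55)&(P[...,2]<.02)&(P[...,2]>-.01)).astype(np.uint8)
    x0,y0,x1,y1=(258,200,350,282) if n=="top" else (282,178,366,240)
    mm=np.zeros_like(m); mm[y0:y1,x0:x1]=m[y0:y1,x0:x1]
    mm=cv2.morphologyEx(cv2.morphologyEx(mm,cv2.MORPH_CLOSE,np.ones((5,5))),cv2.MORPH_OPEN,np.ones((9,9)))
    ct=max(cv2.findContours(mm,0,1)[0],key=len)[:,0]
    W=np.array([ray(f,u,v,.004)[:2] for u,v in ct],np.float32)*1000; print(n,cv2.boundingRect(ct),cv2.minAreaRect(W))
f=dict(np.load("top.npz"))
print([np.round(ray(f,u,v,.004)[:2]*1000) for u,v in ((268,210),(338,209),(340,272),(267,272))])
s=bot.observe();print(s["position"],s["tool_rot"],s["clock"])
```

```text
top (258, 200, 92, 82) ((382.7509460449219, -298.8326721191406), (206.71897888183594, 181.23036193847656), 88.98446655273438)
side (282, 178, 84, 62) ((375.5506896972656, -296.3685302734375), (195.3916778564453, 208.00733947753906), 8.733500480651855)
[array([ 452., -219.]), array([ 451., -378.]), array([ 310., -377.]), array([ 313., -215.])]
[ 0.22006665 -0.58391639  0.25677203] [ 3.14005888  0.00344745 -1.5839193 ] 0.5
```

The mat corners give 159 x 141 mm, centre (382, −297), aligned with the world axes. Now I'll move above the white bottle.

Emit:
arm_command:
  targets:
    - [-43, -36, 0, 0, 0, 0]
    - [-43, -36, 0, 0, 0, 0]
    - [-43, -36, 0, 0, 0, 0]
    - [-43, -36, 0, 0, 0, 0]
    - [-43, -36, 0, 0, 0, 0]
    - [-43, -36, 0, 0, 0, 0]
    - [-43, -36, 0, 0, 0, 0]
    - [-43, -36, 0, 0, 0, 0]

```text
clock: 1.3
position: [0.4775, -0.2754, 0.255]
tool_rot: [3.136, 0.002, -1.562]
force: [0.8, -0.7, 0.0]
grip_width: 0.0853
```

Emit:
arm_command:
  targets:
    - [-40, -34, 0, 0, 0, 0]
    - [-40, -34, 0, 0, 0, 0]
    - [-35, -30, 0, 0, 0, 0]
    - [0, 0, 0, 0, 0, 0]
    - [0, 0, 0, 0, 0, 0]

```text
clock: 1.8
position: [0.5746, -0.1533, 0.2537]
tool_rot: [3.136, 0.005, -1.532]
force: [-0.8, -0.6, -1.2]
grip_width: 0.0854
```

```bash
cat >> m.py <<'E'
def wrist(name=None):
    s=bot.observe(); f=bot.grab_frame("wrist")
    from scipy.spatial.transform import Rotation as Ro
    T=np.eye(4); T[:3,:3]=Ro.from_euler("xyz",s["tool_rot"]).as_matrix(); T[:3,3]=s["position"]
    C=np.linalg.inv(T@np.array(f["hand_eye"])); f["R"]=C[:3,:3]; f["t"]=C[:3,3]
    if name: save(name,f["color"])
    return s,f
def circ(P,z0,z1,xy,r=.05):
    m=(P[...,2]>z0)&(P[...,2]<z1)&(np.hypot(P[...,0]-xy[0],P[...,1]-xy[1])<r)
    q=(P[m][:,:2]*1000).astype(np.float32)
    if len(q)<5: return None
    (c,rad)=cv2.minEnclosingCircle(q); return len(q),np.round(c,1),round(rad,1),np.round(q.mean(0),1)
E
python3 - <<'E'
from m import *
s,f=wrist("w1"); P=cloud(f); print(s["position"],s["tool_rot"])
for n,z,xy in (("white",.133,(.577,-.152)),("amber",.12,(.495,-.162)),("jar",.052,(.54,-.207)),("dropper",.107,(.528,-.096))):
    print(n,circ(P,z-.006,z+.006,xy,.035))
E
```

```text
[ 0.57461479 -0.15330293  0.25371849] [ 3.13632807  0.00459689 -1.53247641]
white (1089, array([ 579.4, -153.1]), 14.3, array([ 580., -153.], dtype=float32))
amber (537, array([ 495.8, -162.4]), 11.9, array([ 497.2, -162.3], dtype=float32))
jar (1842, array([ 543.3, -207.4]), 24.7, array([ 544.5, -206.8], dtype=float32))
dropper (36, array([531.6, -98.5]), 2.8, array([531.8, -98.7], dtype=float32))
```

View pics/w1.png

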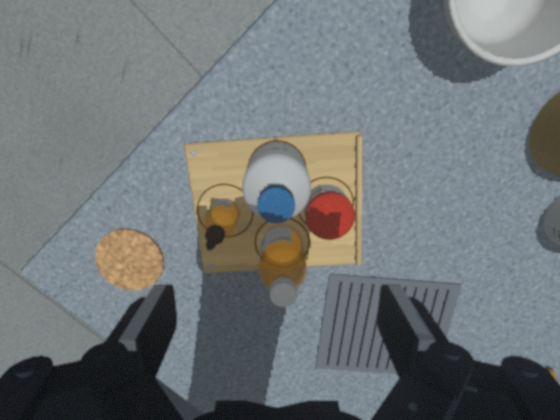

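The wrist picture shows the white cap at (276,203), the jar at (330,215), the dropper teat at (214,236) and the amber cap at (283,291). The positions agree with the fixed cameras to 3 mm. Now I'll go down onto the white bottle and grip it.

Emit:
arm_command:
  targets:
    - [0, -4, 40, 0, 0, 2]
    - [0, 0, 40, 0, 0, 0]
    - [0, 0, 40, 0, 0, 0]
    - [0, 0, 35, 0, 0, 0]
    - [0, 0, 5, 0, 0, 0]

```text
clock: 2.35
position: [0.5771, -0.1575, 0.0911]
tool_rot: [3.141, 0.003, -1.566]
force: [-1.5, -0.2, -0.1]
grip_width: 0.0855
```

Emit:
arm_command:
  targets:
    - [-4, -1, 1, 0, 0, 0]
    - [0, 0, 0, 0, 0, 0]

```text
clock: 2.55
position: [0.5779, -0.1547, 0.0914]
tool_rot: [3.141, 0.003, -1.567]
force: [0.3, -0.4, -0.0]
grip_width: 0.0856
```

Emit:
arm_command:
  targets:
    - [0, 0, 0, 0, 0, 0]
    - [0, 0, 0, 0, 0, 0]
    - [0, 0, 0, 0, 0, 0]
    - [0, 0, 0, 0, 0, 0]
    - [0, 0, 0, 0, 0, 0]
    - [0, 0, 0, 0, 0, 0]
  grip: 0
  grip_force: 30

```text
clock: 3.15
position: [0.5802, -0.1555, 0.0967]
tool_rot: [-3.135, 0.001, -1.566]
force: [0.5, -0.7, -1.6]
grip_width: 0.0598
```

Emit:
arm_command:
  targets:
    - [0, 0, -15, 0, 0, 0]
    - [0, 0, -30, 0, 0, 0]
    - [0, 0, -35, 0, 0, 0]
    - [0, 0, -35, 0, 0, 0]
    - [0, 0, -25, 0, 0, 0]
    - [0, 0, 0, 0, 0, 0]

```text
clock: 3.75
position: [0.5786, -0.1555, 0.2465]
tool_rot: [-3.135, 0.001, -1.566]
force: [-0.2, -0.0, -1.5]
grip_width: 0.0597
```

Emit:
arm_command:
  targets:
    - [20, 20, 0, 0, 0, 0]
    - [20, 30, 0, 0, 0, 0]
    - [20, 35, 0, 0, 0, 0]
    - [20, 35, 0, 0, 0, 0]
    - [15, 25, 0, 0, 0, 0]
    - [5, 10, 0, 0, 0, 0]
    - [0, 0, 0, 0, 0, 0]

```text
clock: 4.45
position: [0.4178, -0.2581, 0.2478]
tool_rot: [-3.133, 0.002, -1.564]
force: [0.5, 0.1, -1.6]
grip_width: 0.0595
```

Emit:
arm_command:
  targets:
    - [0, -6, 30, 0, 0, 0]
    - [0, 0, 40, 0, 0, 0]
    - [0, 0, 35, 0, 0, 0]
    - [0, 0, 25, 0, 0, 0]
    - [0, 0, 10, 0, 0, 0]
    - [0, 0, 5, 0, 0, 0]
    - [0, 0, 0, 0, 0, 0]

```text
clock: 5.15
position: [0.4333, -0.2543, 0.1]
tool_rot: [-3.126, 0.002, -1.559]
force: [-0.3, -0.1, -0.4]
grip_width: 0.0593
```

Emit:
arm_command:
  targets:
    - [2, 9, 1, 0, 0, 0]
    - [0, 0, 3, 0, 0, 0]
    - [0, 0, 2, 0, 0, 0]
    - [0, 0, 1, 0, 0, 0]

```text
clock: 5.55
position: [0.4252, -0.2574, 0.0955]
tool_rot: [-3.122, -0.001, -1.559]
force: [-0.4, -0.8, -1.4]
grip_width: 0.0597
```

Emit:
arm_command:
  targets:
    - [0, 0, 2, 0, 0, 0]
    - [0, 0, 1, 0, 0, 0]
    - [0, 0, 1, 0, 0, 0]

```text
clock: 5.85
position: [0.4257, -0.2575, 0.0917]
tool_rot: [-3.121, -0.001, -1.559]
force: [1.2, -0.1, -1.0]
grip_width: 0.0595
```

Emit:
arm_command:
  targets:
    - [0, 0, 1, 0, 0, 0]
    - [0, 0, 1, 0, 0, 0]
    - [0, 0, 0, 0, 0, 0]

```text
clock: 6.15
position: [0.4265, -0.2574, 0.0899]
tool_rot: [-3.12, -0.001, -1.559]
force: [-0.5, -0.3, 0.7]
grip_width: 0.0594
```

Run:
```python
from m import *
for n in ("side",):
    f=bot.grab_frame(n); P=cloud(f); c=f["color"]; save("s2",cv2.resize(c[130:310,180:420],None,fx=3,fy=3,interpolation=cv2.INTER_CUBIC))
```

```text
(no output)
```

View pics/s2.png

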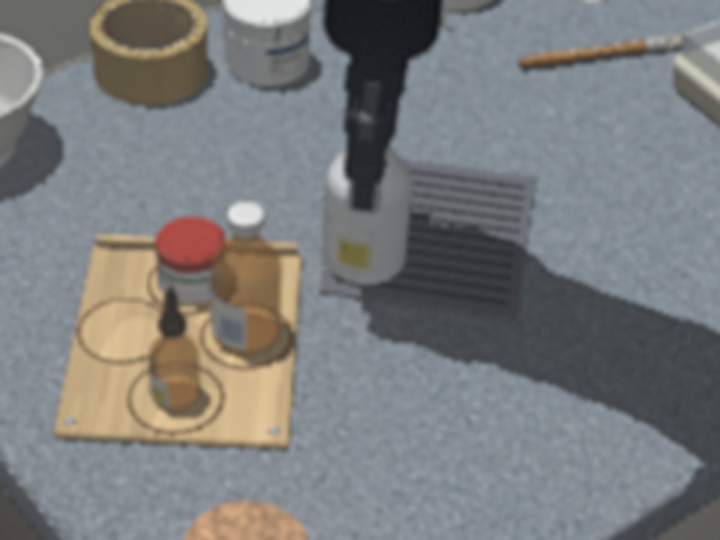

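The bottle is on the mat's far-left corner, base at about (365,270) in the crop, upright and in contact (force changed sign). Releasing.

Emit:
arm_command:
  targets:
    - [0, 0, 0, 0, 0, 0]
    - [0, 0, 0, 0, 0, 0]
    - [0, 0, 0, 0, 0, 0]
    - [0, 0, 0, 0, 0, 0]
    - [0, 0, 0, 0, 0, 0]
  grip: 100

```text
clock: 6.7
position: [0.4264, -0.2575, 0.0898]
tool_rot: [-3.12, -0.001, -1.559]
force: [0.7, -0.2, 0.5]
grip_width: 0.0853
```

Emit:
arm_command:
  targets:
    - [0, 0, -30, -0.5, 0, 0]
    - [0, 0, -40, -0.6, 0, 0.4]
    - [0, 0, -40, 0, 0, 0]
    - [0, 0, -40, 0, 0, 0]
    - [0, 0, 0, 0, 0, 0]

```text
clock: 7.2
position: [0.4243, -0.2569, 0.2446]
tool_rot: [3.141, 0.0, -1.566]
force: [0.1, -1.1, -0.6]
grip_width: 0.0855
```

Emit:
arm_command:
  targets:
    - [-30, -22, 0, 0, 0, 0]
    - [-35, -26, 0, 0, 0, 0]
    - [-25, -20, 0, 0, 0, 0]
    - [-5, -3, 0, 0, 0, 0]
    - [0, 0, 0, 0, 0, 0]

```text
clock: 7.7
position: [0.4967, -0.1593, 0.245]
tool_rot: [-3.14, -0.001, -1.569]
force: [-0.7, -1.5, 0.8]
grip_width: 0.0857
```

Emit:
arm_command:
  targets:
    - [0, 0, 30, 0, 0, 0]
    - [0, 0, 40, 0, 0, 0]
    - [0, 0, 0, 0, 0, 0]

```text
clock: 8.0
position: [0.4957, -0.1618, 0.1735]
tool_rot: [-3.139, -0.002, -1.571]
force: [-0.9, 0.7, 0.7]
grip_width: 0.0853
```

Emit:
arm_command:
  targets:
    - [0, 0, 40, 0, 0, 0]
    - [0, 0, 35, 0, 0, 0]
    - [0, 0, 15, 0, 0, 0]
    - [0, 0, 5, 0, 0, 0]
    - [0, 0, 0, 0, 0, 0]

```text
clock: 8.5
position: [0.4966, -0.1674, 0.0816]
tool_rot: [-3.136, -0.005, -1.576]
force: [-0.3, 0.4, 0.5]
grip_width: 0.0854
```

Emit:
arm_command:
  targets:
    - [-5, 0, 3, 0, 0, 0]
    - [0, 0, 1, 0, 0, 0]
    - [0, 0, 0, 0, 0, 0]

```text
clock: 8.8
position: [0.4981, -0.163, 0.0807]
tool_rot: [-3.132, -0.006, -1.577]
force: [-0.2, 0.2, 0.3]
grip_width: 0.0854
```

Emit:
arm_command:
  targets:
    - [0, 0, 0, 0, 0, 0]
    - [0, 0, 0, 0, 0, 0]
    - [0, 0, 0, 0, 0, 0]
    - [0, 0, 0, 0, 0, 0]
    - [0, 0, 0, 0, 0, 0]
    - [0, 0, 0, 0, 0, 0]
    - [0, 0, 0, 0, 0, 0]
  grip: 0

```text
clock: 9.5
position: [0.4987, -0.163, 0.0819]
tool_rot: [-3.131, -0.007, -1.577]
force: [-0.7, -0.2, 0.9]
grip_width: 0.0462
```

Emit:
arm_command:
  targets:
    - [0, 0, -15, 0, 0, 0]
    - [0, 0, -35, -0.3, 0, 0]
    - [0, 0, -35, -0.3, 0, 0]
    - [0, 0, -35, 0, 0, 0]
    - [0, 0, -25, 0, 0, 0]
    - [0, 0, 0, 0, 0, 0]

```text
clock: 10.1
position: [0.4966, -0.1618, 0.231]
tool_rot: [3.137, -0.006, -1.577]
force: [0.5, -0.2, -2.0]
grip_width: 0.0467
```

Emit:
arm_command:
  targets:
    - [0, 25, 0, 0, 0, 0]
    - [0, 35, 0, 0, 0, 0]
    - [5, 35, 0, 0, 0, 0]
    - [20, 30, 0, 0, 0, 0]
    - [25, 20, 0, 0, 0, 0]
    - [25, 10, 0, 0, 0, 0]
    - [15, 0, 0, 0, 0, 0]
    - [0, 0, 0, 0, 0, 0]

```text
clock: 10.9
position: [0.3324, -0.2518, 0.2271]
tool_rot: [3.133, -0.003, -1.576]
force: [-0.7, 0.3, -1.1]
grip_width: 0.0466
```

Emit:
arm_command:
  targets:
    - [6, 0, 30, 0, 0, 0]
    - [0, 0, 40, 0, 0, 0]
    - [0, 0, 30, 0, 0, 0]
    - [0, 0, 20, 0, 0, 0]
    - [0, 0, 0, 0, 0, 0]

```text
clock: 11.4
position: [0.3316, -0.2554, 0.1018]
tool_rot: [3.133, -0.002, -1.575]
force: [0.3, 0.8, -1.4]
grip_width: 0.0465
```

Emit:
arm_command:
  targets:
    - [2, -7, 8, 0, 0, 0]
    - [0, 0, 8, 0, 0, 0]
    - [0, 0, 4, 0, 0, 0]
    - [0, 0, 1, 0, 0, 0]
    - [0, 0, 0, 0, 0, 0]

```text
clock: 11.9
position: [0.3405, -0.257, 0.0811]
tool_rot: [3.135, -0.003, -1.573]
force: [-0.4, -0.6, -1.8]
grip_width: 0.0464
```

Emit:
arm_command:
  targets:
    - [0, 0, 2, 0, 0, 0]
    - [0, 0, 1, 0, 0, 0]
    - [0, 0, 1, 0, 0, 0]
    - [0, 0, 0, 0, 0, 0]

```text
clock: 12.3
position: [0.3408, -0.2574, 0.0778]
tool_rot: [3.137, -0.004, -1.574]
force: [0.5, 0.1, -1.2]
grip_width: 0.0466
```

Emit:
arm_command:
  targets:
    - [0, 0, 1.5, 0, 0, 0]
    - [0, 0, 1, 0, 0, 0]
    - [0, 0, 0, 0, 0, 0]

```text
clock: 12.6
position: [0.3408, -0.2564, 0.0766]
tool_rot: [3.137, -0.003, -1.573]
force: [0.3, -0.7, -2.0]
grip_width: 0.0465
```

Emit:
arm_command:
  targets:
    - [0, 0, 2, 0, 0, 0]
    - [0, 0, 2, 0, 0, 0]
    - [0, 0, 0, 0, 0, 0]

```text
clock: 12.9
position: [0.3412, -0.2564, 0.0742]
tool_rot: [3.139, -0.003, -1.573]
force: [0.1, 0.3, -1.7]
grip_width: 0.0465
```

Emit:
arm_command:
  targets:
    - [0, 0, 1.5, 0, 0, 0]
    - [0, 0, 1.5, 0, 0, 0]
    - [0, 0, 0, 0, 0, 0]

```text
clock: 13.2
position: [0.3417, -0.2567, 0.0727]
tool_rot: [3.14, -0.004, -1.574]
force: [-0.0, -0.8, -1.3]
grip_width: 0.0465
```

Run:
```python
from m import *
f=bot.grab_frame("side"); P=cloud(f); c=f["color"]; save("s3",cv2.resize(c[150:270,250:400],None,fx=4,fy=4,interpolation=cv2.INTER_CUBIC))
print(bot.observe()["force"],bot.observe()["position"])
```

```text
[0.62532767 0.28520389 1.83934183] [ 0.34170575 -0.25677565  0.07262255]
```

View pics/s3.png

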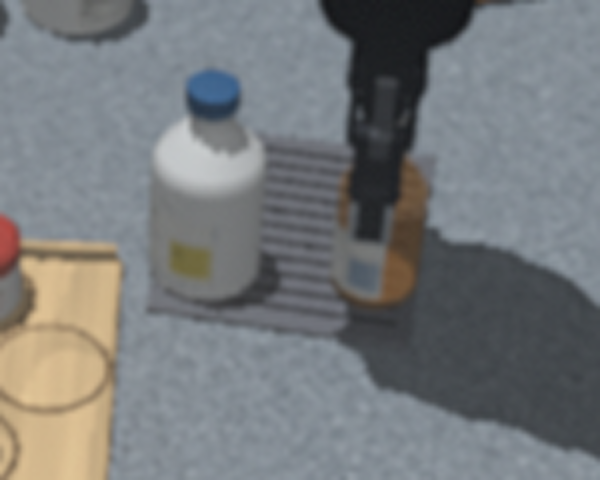

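The white bottle stands on the mat, base at about (210,295), and the amber bottle is down at (380,300). The force has turned positive, so I'm releasing.

Emit:
arm_command:
  targets:
    - [0, 0, 0, 0, 0, 0]
    - [0, 0, 0, 0, 0, 0]
    - [0, 0, 0, 0, 0, 0]
    - [0, 0, 0, 0, 0, 0]
    - [0, 0, 0, 0, 0, 0]
  grip: 100

```text
clock: 13.75
position: [0.3416, -0.257, 0.0723]
tool_rot: [3.14, -0.005, -1.574]
force: [-0.2, 0.4, -0.8]
grip_width: 0.0856
```

Emit:
arm_command:
  targets:
    - [0, 0, -25, 0, 0, 0]
    - [0, 0, -40, 0, 0, 0]
    - [0, 0, -40, 0, 0, 0]
    - [0, 0, -40, 0, 0, 0]
    - [0, 0, -20, 0, 0, 0]
    - [0, 0, 0, 0, 0, 0]

```text
clock: 14.35
position: [0.3411, -0.2557, 0.2431]
tool_rot: [3.138, -0.003, -1.574]
force: [0.6, 0.7, -0.4]
grip_width: 0.085
```

Emit:
arm_command:
  targets:
    - [-27, -30, 0, 0, 0, 0]
    - [-34, -40, 0, 0, 0, 0]
    - [-34, -40, 0, 0, 0, 0]
    - [-34, -40, 0, 0, 0, 0]
    - [-22, -28, 0, 0, 0, 0]
    - [-8, -9, 0, 0, 0, 0]
    - [0, 0, 0, 0, 0, 0]

```text
clock: 15.05
position: [0.529, -0.0957, 0.2376]
tool_rot: [3.135, -0.003, -1.578]
force: [-0.5, -0.3, 1.0]
grip_width: 0.0854
```

Run:
```python
from m import *
s,f=wrist("w2"); P=cloud(f); print(s["position"],s["tool_rot"])
print(circ(P,.095,.112,(.528,-.096),.035),circ(P,.03,.06,(.528,-.096),.03), circ(P,.045,.06,(.542,-.207),.035))
```

```text
[ 0.52904987 -0.09566036  0.23758464] [ 3.13544438e+00 -2.81805440e-03 -1.57821864e+00]
(100, array([531.1, -97.9]), 4.5, array([532.4, -97.9], dtype=float32)) (705, array([531.3, -97.7]), 16.8, array([538.6, -97.8], dtype=float32)) (2336, array([ 543. , -207.1]), 24.9, array([ 544.4, -206. ], dtype=float32))
```

Emit:
arm_command:
  targets:
    - [2, -1, 30, 0, 0, 0]
    - [0, 0, 40, 0, 0, 0]
    - [0, 0, 40, 0, 0, 0]
    - [0, 0, 40, 0, 0, 0]
    - [0, 0, 18, 0, 0, 0]
    - [0, 0, 5, 0, 0, 0]
    - [0, 0, 0, 0, 0, 0]

```text
clock: 15.8
position: [0.5212, -0.1093, 0.0598]
tool_rot: [3.134, -0.007, -1.59]
force: [-0.1, 0.4, 0.2]
grip_width: 0.0856
```

Emit:
arm_command:
  targets:
    - [-11, -9, 0, 0, 0, -1]
    - [0, 0, 0, 0, 0, 0]

```text
clock: 16.0
position: [0.5314, -0.099, 0.0618]
tool_rot: [3.137, -0.007, -1.573]
force: [-0.8, 0.3, 0.1]
grip_width: 0.0853
```

Emit:
arm_command:
  targets:
    - [-1, 0, 5, 0, 0, 0]
    - [0, 0, 0, 0, 0, 0]

```text
clock: 16.2
position: [0.5323, -0.098, 0.0581]
tool_rot: [3.139, -0.008, -1.573]
force: [0.4, -0.6, 0.2]
grip_width: 0.0857
```

Emit:
arm_command:
  targets:
    - [0, 0, 0, 0, 0, 0]
    - [0, 0, 0, 0, 0, 0]
    - [0, 0, 0, 0, 0, 0]
    - [0, 0, 0, 0, 0, 0]
    - [0, 0, 0, 0, 0, 0]
    - [0, 0, 0, 0, 0, 0]
    - [0, 0, 0, 0, 0, 0]
    - [0, 0, 0, 0, 0, 0]
  grip: 0
  grip_force: 25

```text
clock: 17.0
position: [0.5324, -0.0984, 0.0588]
tool_rot: [3.14, -0.008, -1.573]
force: [-0.4, 0.1, 0.6]
grip_width: 0.0323
```

Emit:
arm_command:
  targets:
    - [0, 0, -15, 0, 0, 0]
    - [0, 0, -35, 0, 0, 0]
    - [0, 0, -40, 0, 0, 0]
    - [0, 0, -40, 0, 0, 0]
    - [0, 0, -20, 0, 0, 0]
    - [0, 0, 0, 0, 0, 0]

```text
clock: 17.6
position: [0.5316, -0.097, 0.2134]
tool_rot: [3.137, -0.008, -1.573]
force: [-0.2, 0.2, -0.2]
grip_width: 0.0323
```

Emit:
arm_command:
  targets:
    - [25, 0, 0, 0, 0, 0]
    - [38, 0, 0, 0, 0, 0]
    - [40, 0, 0, 0, 0, 0]
    - [40, 5, 0, 0, 0, 0]
    - [40, 25, 0, 0, 0, 0]
    - [35, 35, 0, 0, 0, 0]
    - [20, 35, 0, 0, 0, 0]
    - [5, 25, 0, 0, 0, 0]

```text
clock: 18.4
position: [0.4034, -0.3462, 0.2086]
tool_rot: [3.133, -0.004, -1.565]
force: [0.5, 0.0, -0.4]
grip_width: 0.0324
```

Emit:
arm_command:
  targets:
    - [0, 15, 0, 0, 0, 0]
    - [0, 0, 0, 0, 0, 0]

```text
clock: 18.6
position: [0.3831, -0.3479, 0.2069]
tool_rot: [3.129, -0.003, -1.571]
force: [0.2, -0.0, -1.1]
grip_width: 0.0323
```

Emit:
arm_command:
  targets:
    - [-4, 0, 30, 0.6, 0, 0]
    - [0, 0, 40, 0, 0, 0]
    - [0, 0, 35, 0, 0, 0]
    - [0, 0, 20, 0, 0, 0]
    - [0, 0, 10, 0, 0, 0]
    - [0, 0, 0, 0, 0, 0]

```text
clock: 19.2
position: [0.3857, -0.3428, 0.0648]
tool_rot: [3.142, -0.002, -1.569]
force: [0.8, 0.4, -0.1]
grip_width: 0.0328
```

Emit:
arm_command:
  targets:
    - [0, 0, 4, 0, 0, 0]
    - [0, 0, 3, 0, 0, 0]
    - [0, 0, 2, 0, 0, 0]
    - [0, 0, 0, 0, 0, 0]

```text
clock: 19.6
position: [0.3875, -0.3434, 0.0575]
tool_rot: [-3.139, -0.004, -1.568]
force: [0.0, 0.2, -0.2]
grip_width: 0.0324
```

Emit:
arm_command:
  targets:
    - [0, 0, 1.5, 0, 0, 0]
    - [0, 0, 1, 0, 0, 0]
    - [0, 0, 1, 0, 0, 0]
    - [0, 0, 0, 0, 0, 0]

```text
clock: 20.0
position: [0.388, -0.3439, 0.0549]
tool_rot: [-3.137, -0.006, -1.568]
force: [-0.6, 1.0, 0.4]
grip_width: 0.0324
```

Emit:
arm_command:
  targets:
    - [0, 0, 1, 0, 0, 0]
    - [0, 0, 1, 0, 0, 0]
    - [0, 0, 0, 0, 0, 0]

```text
clock: 20.3
position: [0.3886, -0.3438, 0.0546]
tool_rot: [-3.136, -0.006, -1.568]
force: [0.3, 0.1, -0.7]
grip_width: 0.0321
```

Emit:
arm_command:
  targets:
    - [0, 0, 1, 0, 0, 0]
    - [0, 0, 1, 0, 0, 0]
    - [0, 0, 1, 0, 0, 0]
    - [0, 0, 0, 0, 0, 0]

```text
clock: 20.7
position: [0.3891, -0.3441, 0.0544]
tool_rot: [-3.134, -0.007, -1.568]
force: [-0.3, -0.5, -0.3]
grip_width: 0.0323
```

Run:
```python
from m import *
f=bot.grab_frame("side"); P=cloud(f); c=f["color"]; save("s4",cv2.resize(c[150:250,260:400],None,fx=5,fy=5,interpolation=cv2.INTER_CUBIC))
print(bot.observe()["force"],bot.observe()["position"])
```

```text
[ 1.15324096 -0.08136728 -0.76122852] [ 0.38915616 -0.34413449  0.05431253]
```

View pics/s4.png

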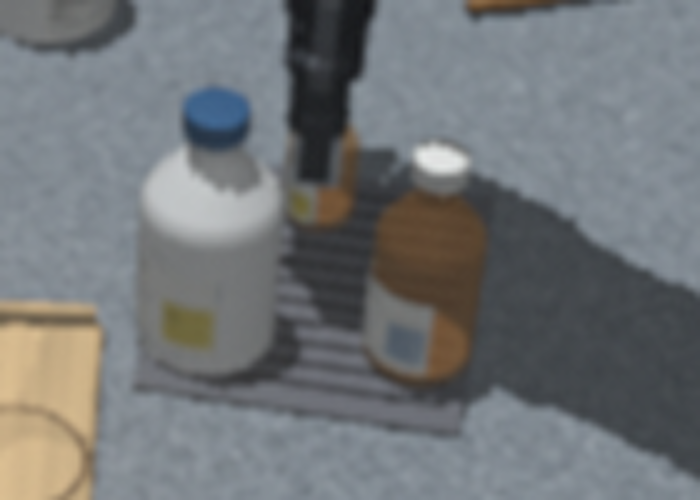

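Emit:
arm_command:
  targets:
    - [0, 0, 2.5, 0, 0, 0]
    - [0, 0, 2.5, 0, 0, 0]
    - [0, 0, 2.5, 0, 0, 0]

```text
clock: 21.05
position: [0.3907, -0.3443, 0.0491]
tool_rot: [-3.131, -0.008, -1.568]
force: [-2.4, 3.6, 27.2]
grip_width: 0.0322
```

Emit:
arm_command:
  targets:
    - [0, 0, -1.5, 0, 0, 0]
    - [0, 0, 0, 0, 0, 0]

```text
clock: 21.25
position: [0.3909, -0.3443, 0.0506]
tool_rot: [-3.131, -0.009, -1.568]
force: [-0.4, 0.1, 0.0]
grip_width: 0.0323
```

Emit:
arm_command:
  targets:
    - [0, 0, 0, 0, 0, 0]
    - [0, 0, 0, 0, 0, 0]
    - [0, 0, 0, 0, 0, 0]
    - [0, 0, 0, 0, 0, 0]
    - [0, 0, 0, 0, 0, 0]
    - [0, 0, 0, 0, 0, 0]
  grip: 90

```text
clock: 21.85
position: [0.3905, -0.3443, 0.0498]
tool_rot: [-3.132, -0.008, -1.568]
force: [-0.6, -0.3, 0.3]
grip_width: 0.077
```

Emit:
arm_command:
  targets:
    - [0, 0, -25, 0, 0, 0]
    - [0, 0, -45, -0.3, 0, 0]
    - [0, 0, -45, -0.3, 0, 0]
    - [0, 0, -45, 0, 0, 0]
    - [0, 0, -25, 0, 0, 0]
    - [0, 0, 0, 0, 0, 0]
    - [-25, -30, 0, 0, 0, 0]
    - [-35, -40, 0, 0, 0, 0]

```text
clock: 22.65
position: [0.4561, -0.286, 0.2414]
tool_rot: [3.139, -0.01, -1.579]
force: [0.8, -0.8, 0.1]
grip_width: 0.0769
```

Emit:
arm_command:
  targets:
    - [-37, -40, 0, 0, 0, 0]
    - [-30, -30, 0, 0, 0, 0]
    - [-8, -12, 0, 0, 0, 0]
    - [0, 0, 0, 0, 0, 0]

```text
clock: 23.05
position: [0.5418, -0.2053, 0.2372]
tool_rot: [3.137, -0.007, -1.573]
force: [-0.7, -0.6, 0.1]
grip_width: 0.077
```

Run:
```python
from m import *
s,f=wrist(); P=cloud(f); print(s["position"],s["tool_rot"])
print("jar",circ(P,.045,.06,(.542,-.207),.035))
f=bot.grab_frame("side");Q=cloud(f);save("s5",cv2.resize(f["color"][150:250,260:400],None,fx=5,fy=5))
for X in (P,Q):
  print("white",circ(X,.122,.135,(.426,-.257),.03),"amber",circ(X,.11,.122,(.342,-.257),.03),"drop",circ(X,.09,.108,(.39,-.344),.03))
```

```text
[ 0.54179935 -0.20532178  0.23720468] [ 3.13747915 -0.00683903 -1.57255853]
jar (2223, array([ 543. , -207.3]), 24.7, array([ 544.3, -207.2], dtype=float32))
white (831, array([ 428.6, -256.8]), 14.2, array([ 430.3, -256.4], dtype=float32)) amber None drop None
white (109, array([ 428.1, -253.6]), 15.8, array([ 428. , -251.3], dtype=float32)) amber (75, array([ 335.8, -254.2]), 12.1, array([ 336.8, -253.1], dtype=float32)) drop (20, array([ 386.7, -341.4]), 4.9, array([ 387.6, -341.3], dtype=float32))
```

View pics/s5.png

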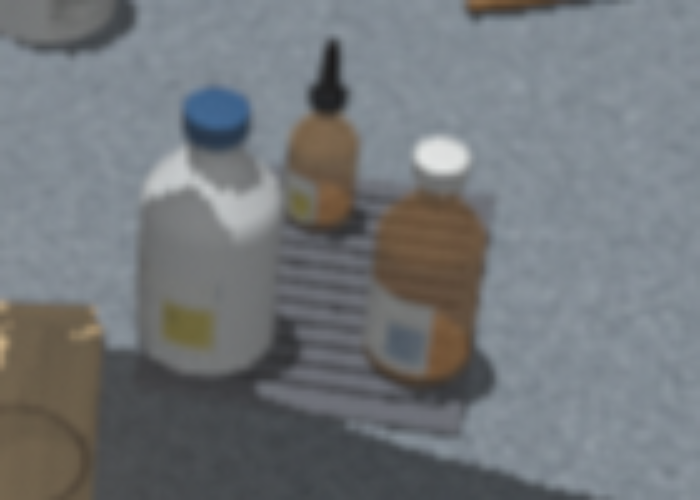

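All three bottles stand upright and well inside the mat. The white cap is at (215,115), the dropper teat at (330,70) and the amber cap at (440,157). Now the jar.

Emit:
arm_command:
  targets:
    - [0, -1, 30, 0, 0, 0]
    - [0, 0, 40, 0, 0, 0]
    - [0, 0, 40, 0, 0, 0]
    - [0, 0, 35, 0, 0, 0]
    - [0, 0, 15, 0, 0, 0]
    - [0, 0, 0, 0, 0, 0]

```text
clock: 23.75
position: [0.5334, -0.2195, 0.0732]
tool_rot: [3.137, -0.012, -1.588]
force: [-0.8, 0.2, 0.3]
grip_width: 0.0767
```

Emit:
arm_command:
  targets:
    - [-12, -9, 0, 0, 0, -1]
    - [0, 0, 15, 0, 0, 0]
    - [0, 0, 15, 0, 0, 0]
    - [0, 0, 5, 0, 0, 0]
    - [0, 0, 0, 0, 0, 0]

```text
clock: 24.25
position: [0.5423, -0.2108, 0.0381]
tool_rot: [3.139, -0.014, -1.574]
force: [0.6, 0.7, 0.3]
grip_width: 0.077
```

Emit:
arm_command:
  targets:
    - [-4, -1, 0, 0, 0, 0]
    - [0, 0, 0, 0, 0, 0]

```text
clock: 24.45
position: [0.5434, -0.2068, 0.0383]
tool_rot: [3.139, -0.014, -1.574]
force: [0.0, 0.4, 0.8]
grip_width: 0.0771
```

Emit:
arm_command:
  targets:
    - [0, 0, 0, 0, 0, 0]
    - [0, 0, 0, 0, 0, 0]
    - [0, 0, 0, 0, 0, 0]
    - [0, 0, 0, 0, 0, 0]
    - [0, 0, 0, 0, 0, 0]
    - [0, 0, 0, 0, 0, 0]
  grip: 0

```text
clock: 25.05
position: [0.5439, -0.207, 0.0394]
tool_rot: [3.141, -0.015, -1.574]
force: [-0.5, 0.6, -1.3]
grip_width: 0.0483
```

Emit:
arm_command:
  targets:
    - [0, 0, -15, 0, 0, 0]
    - [0, 0, -35, 0, 0, 0]
    - [0, 0, -35, 0, 0, 0]
    - [0, 0, -15, 0, 0, 0]
    - [0, 0, 0, 0, 0, 0]

```text
clock: 25.55
position: [0.5436, -0.2053, 0.1464]
tool_rot: [3.141, -0.015, -1.574]
force: [0.1, 0.2, -0.4]
grip_width: 0.0486
```

Emit:
arm_command:
  targets:
    - [-25, 8, 0, 0, 0, 0]
    - [-38, 13, 0, 0, 0, 0]
    - [-40, 14, 0, 0, 0, 0]
    - [-40, 15, 0, 0, 0, 0]
    - [-38, 15, 0, 0, 0, 0]
    - [-28, 10, 0, 0, 0, 0]
    - [-10, 3, 0, 0, 0, 0]
    - [0, 0, 0, 0, 0, 0]

```text
clock: 26.35
position: [0.4622, 0.0201, 0.1426]
tool_rot: [3.141, -0.016, -1.576]
force: [-0.0, -0.7, -0.2]
grip_width: 0.0485
```

Run:
```python
from m import *
s,f=wrist(); P=cloud(f); print(s["position"],s["tool_rot"])
H=cv2.cvtColor(f["color"],cv2.COLOR_RGB2HSV); m=(H[...,0]<16)&(H[...,1]>80)&(P[...,2]<.012)&(P[...,2]>0)&(np.hypot(P[...,0]-.462,P[...,1]-.017)<.06)
print(m.sum()); q=(P[m][:,:2]*1000).astype(np.float32); print(cv2.minEnclosingCircle(q), np.percentile(q,[1,99],axis=0),np.median(P[m][:,2]))
save("w3",f["color"])
```

```text
[0.46216727 0.02010918 0.14255656] [ 3.14121165 -0.01598939 -1.57611945]
1365
((463.89459228515625, 15.189769744873047), 39.393951416015625) [[436.29864746 -20.74734795]
 [501.81708618  52.88128372]] 0.004688549696648132
```

View pics/w3.png

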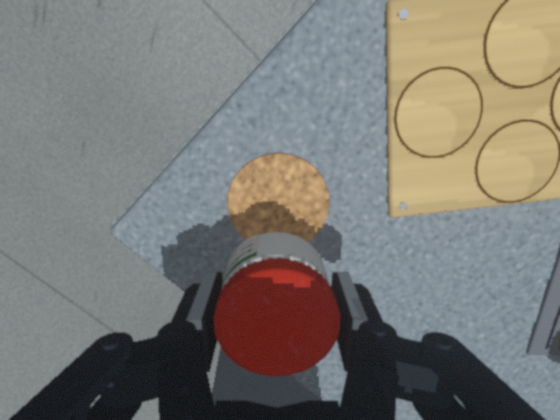

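The jar is held level at (278,315) with the pad below it at (278,197). The pad centre comes out at about (463.5, 16).

Emit:
arm_command:
  targets:
    - [2, -1, 25, 0, 0, 0]
    - [0, 0, 35, 0, 0, 0]
    - [0, 0, 25, 0, 0, 0]
    - [0, 0, 8, 0, 0, 0]
    - [0, 0, 0, 0, 0, 0]

```text
clock: 26.9
position: [0.4667, 0.0089, 0.0472]
tool_rot: [-3.138, -0.018, -1.585]
force: [-0.9, -0.4, 0.8]
grip_width: 0.0479
```

Emit:
arm_command:
  targets:
    - [-8, 3, 3, 0, 0, 0]
    - [0, 0, 3, 0, 0, 0]
    - [0, 0, 2, 0, 0, 0]
    - [0, 0, 0, 0, 0, 0]

```text
clock: 27.3
position: [0.4653, 0.0167, 0.0412]
tool_rot: [-3.135, -0.018, -1.586]
force: [0.2, 0.4, -0.1]
grip_width: 0.0482
```

Emit:
arm_command:
  targets:
    - [0, 1, 2.5, 0, 0, 0]
    - [0, 0, 2, 0, 0, 0]

```text
clock: 27.5
position: [0.4648, 0.0166, 0.0372]
tool_rot: [-3.133, -0.018, -1.586]
force: [1.9, 0.3, 3.9]
grip_width: 0.048
```

Emit:
arm_command:
  targets:
    - [0, 0, 2, 0, 0, 0]

```text
clock: 27.6
position: [0.4654, 0.0165, 0.0357]
tool_rot: [-3.132, -0.018, -1.587]
force: [-2.4, 4.4, 23.6]
grip_width: 0.0483
```

Contact. I'll back off a little, release and lift.

Emit:
arm_command:
  targets:
    - [0, 0, -1.5, 0, 0, 0]
    - [0, 0, 0, 0, 0, 0]

```text
clock: 27.8
position: [0.4656, 0.0164, 0.0373]
tool_rot: [-3.131, -0.018, -1.587]
force: [-0.5, -0.1, -0.6]
grip_width: 0.0485
```

Emit:
arm_command:
  targets:
    - [0, 0, 0, 0, 0, 0]
    - [0, 0, 0, 0, 0, 0]
    - [0, 0, 0, 0, 0, 0]
    - [0, 0, 0, 0, 0, 0]
    - [0, 0, 0, 0, 0, 0]
  grip: 95

```text
clock: 28.3
position: [0.4655, 0.0164, 0.0371]
tool_rot: [-3.132, -0.018, -1.587]
force: [0.2, 0.0, -0.4]
grip_width: 0.0811
```

Emit:
arm_command:
  targets:
    - [0, 0, -20, -0.3, 0, 0]
    - [0, 0, -40, -0.3, 0, -0.5]
    - [0, 0, -45, 0, 0, 0]
    - [0, 0, -45, 0, 0, 0]
    - [0, 0, -45, 0, 0, 0]
    - [0, 0, 0, 0, 0, 0]

```text
clock: 28.9
position: [0.4642, 0.0202, 0.2388]
tool_rot: [3.137, -0.018, -1.577]
force: [0.4, 0.6, -1.7]
grip_width: 0.0809
```

Run:
```python
from m import *
s,f=wrist(); P=cloud(f); print(s["position"],s["tool_rot"])
print("jar",circ(P,.042,.058,(.464,.017),.035))
f=bot.grab_frame("top"); P=cloud(f); print("jar top",circ(P,.042,.058,(.464,.017),.035))
```

```text
[0.46418449 0.02021916 0.23877624] [ 3.13712222 -0.017675   -1.57680696]
jar (2181, array([464.6,  15.5]), 24.7, array([465.9,  15.7], dtype=float32))
jar top (413, array([463. ,  16.4]), 24.7, array([462.9,  15.3], dtype=float32))
```

The jar stands within about 2 mm of the pad centre by both cameras. Next is the dropper, which was released at TCP (390.5, −344); its original grip was at TCP (532.4, −98.4).

Emit:
arm_command:
  targets:
    - [25, 5, 0, 0, -0.5, 0]
    - [40, 8, 0, 0, -0.5, 0]
    - [45, 9, 0, 0, 0, 0]
    - [45, 9, 0, 0, 0, 0]
    - [45, 9, 0, 0, 0, 0]
    - [45, 9, 0, 0, 0, 0]
    - [45, 9, 0, 0, 0, 0]
    - [40, 9, 0, 0, 0, 0]

```text
clock: 29.8
position: [0.389, -0.3155, 0.226]
tool_rot: [3.117, 0.005, -1.565]
force: [1.3, -0.6, 0.5]
grip_width: 0.0811
```

Emit:
arm_command:
  targets:
    - [25, 6, 0, 0, 0, 0]
    - [8, 1, 0, 0, 0, 0]
    - [0, 0, 0, 0, 0, 0]

```text
clock: 30.1
position: [0.3776, -0.3538, 0.2213]
tool_rot: [3.11, 0.007, -1.572]
force: [0.7, 0.8, -0.1]
grip_width: 0.0812
```

Emit:
arm_command:
  targets:
    - [-9, -13, 0, 1.7, 0.3, 0]
    - [0, 0, 0, 0, 0, 0]
    - [0, 0, 30, 0, 0, 0]
    - [0, 0, 40, 0, 0, 0]
    - [0, 0, 0, 0, 0, 0]

```text
clock: 30.6
position: [0.3913, -0.3394, 0.1475]
tool_rot: [3.137, 0.004, -1.566]
force: [-0.7, 0.2, 1.2]
grip_width: 0.081
```

Emit:
arm_command:
  targets:
    - [4, 0, 35, 0, 0, 0]
    - [0, 0, 35, 0, 0, 0]
    - [0, 0, 20, 0, 0, 0]
    - [0, 0, 0, 0, 0, 0]

```text
clock: 31.0
position: [0.3931, -0.3425, 0.0596]
tool_rot: [3.137, 0.004, -1.562]
force: [0.0, -0.4, 0.6]
grip_width: 0.0815
```

Emit:
arm_command:
  targets:
    - [1, 2, 6, 0, 0, 0]
    - [0, 0, 0, 0, 0, 0]

```text
clock: 31.2
position: [0.392, -0.3438, 0.0559]
tool_rot: [3.138, 0.003, -1.562]
force: [0.4, 0.2, 1.1]
grip_width: 0.0811
```

Emit:
arm_command:
  targets:
    - [0, 0, 0, 0, 0, 0]
    - [0, 0, 0, 0, 0, 0]
    - [0, 0, 0, 0, 0, 0]
    - [0, 0, 0, 0, 0, 0]
    - [0, 0, 0, 0, 0, 0]
    - [0, 0, 0, 0, 0, 0]
    - [0, 0, 0, 0, 0, 0]
  grip: 0
  grip_force: 25

```text
clock: 31.9
position: [0.3934, -0.3448, 0.0595]
tool_rot: [-3.141, -0.0, -1.562]
force: [0.8, 0.3, -0.8]
grip_width: 0.0322
```

Emit:
arm_command:
  targets:
    - [0, 0, -15, 0, 0, 0]
    - [0, 0, -35, 0, 0, 0]
    - [0, 0, -40, 0, 0, 0]
    - [0, 0, -45, 0, 0, 0]
    - [0, 0, -20, 0, 0, 0]
    - [0, 0, 0, 0, 0, 0]

```text
clock: 32.5
position: [0.3925, -0.3442, 0.2191]
tool_rot: [3.139, 0.002, -1.562]
force: [-0.1, -0.5, -1.7]
grip_width: 0.0323
```

Emit:
arm_command:
  targets:
    - [0, -25, 0, 0, 0, 0]
    - [-5, -38, 0, 0, 0, 0]
    - [-25, -38, 0, 0, 0, 0]
    - [-38, -25, 0, 0, 0, 0]
    - [-42, -10, 0, 0, 0, 0]
    - [-42, -4, 0, 0, 0, 0]
    - [-40, 0, 0, 0, 0, 0]
    - [-32, 0, 0, 0, 0, 0]

```text
clock: 33.3
position: [0.533, -0.1149, 0.21]
tool_rot: [3.131, 0.002, -1.571]
force: [-0.6, -0.8, -0.6]
grip_width: 0.0319
```

Emit:
arm_command:
  targets:
    - [-15, 0, 0, 0, 0, 0]
    - [0, 0, 0, 0, 0, 0]

```text
clock: 33.5
position: [0.5323, -0.0939, 0.2076]
tool_rot: [3.128, 0.005, -1.564]
force: [-0.1, -0.6, 0.1]
grip_width: 0.0321
```

Emit:
arm_command:
  targets:
    - [0, -2, 30, 0.7, 0, 0]
    - [0, 0, 40, 0, 0, 0]
    - [0, 0, 35, 0, 0, 0]
    - [0, 0, 20, 0, 0, 0]
    - [0, 0, 8, 0, 0, 0]
    - [0, 0, 0, 0, 0, 0]

```text
clock: 34.1
position: [0.5324, -0.0979, 0.0666]
tool_rot: [3.138, 0.003, -1.567]
force: [-0.1, 0.1, 0.2]
grip_width: 0.0324
```

Emit:
arm_command:
  targets:
    - [0, -3, 2, 0, 0, 0]
    - [0, 0, 2, 0, 0, 0]

```text
clock: 34.3
position: [0.5363, -0.0988, 0.0637]
tool_rot: [3.14, 0.003, -1.568]
force: [0.4, -0.2, 0.3]
grip_width: 0.0321
```

Emit:
arm_command:
  targets:
    - [0, 0, 2, 0, 0, 0]

```text
clock: 34.4
position: [0.5369, -0.0988, 0.0628]
tool_rot: [3.141, 0.003, -1.568]
force: [-4.8, -1.4, 23.6]
grip_width: 0.0324
```

Emit:
arm_command:
  targets:
    - [0, 0, -1.5, 0, 0, 0]
    - [0, 0, 0, 0, 0, 0]

```text
clock: 34.6
position: [0.5379, -0.0989, 0.0658]
tool_rot: [-3.139, 0.002, -1.568]
force: [-0.2, -0.4, -1.3]
grip_width: 0.0325
```

Emit:
arm_command:
  targets:
    - [0, 0, 0, 0, 0, 0]
    - [0, 0, 0, 0, 0, 0]
    - [0, 0, 0, 0, 0, 0]
    - [0, 0, 0, 0, 0, 0]
    - [0, 0, 0, 0, 0, 0]
    - [0, 0, 0, 0, 0, 0]
  grip: 100

```text
clock: 35.2
position: [0.5384, -0.099, 0.0665]
tool_rot: [-3.138, 0.002, -1.568]
force: [0.1, -0.1, -1.0]
grip_width: 0.0857
```

Emit:
arm_command:
  targets:
    - [0, 0, -25, 0, 0, 0]
    - [0, 0, -40, 0, 0, 0]
    - [0, 0, -45, 0, 0, 0]
    - [0, 0, -45, 0, 0, 0]
    - [0, 0, -25, 0, 0, 0]
    - [0, 0, 0, 0, 0, 0]

```text
clock: 35.8
position: [0.5367, -0.0992, 0.2524]
tool_rot: [-3.141, 0.003, -1.568]
force: [-0.3, 0.5, 0.1]
grip_width: 0.0852
```

Emit:
arm_command:
  targets:
    - [20, 25, 0, 0, 0, 0]
    - [30, 40, 0, 0, 0, 0]
    - [35, 43, 0, 0, 0, 0]
    - [35, 43, 0, 0, 0, 0]
    - [25, 30, 0, 0, 0, 0]
    - [8, 8, 0, 0, 0, 0]
    - [0, 0, 0, 0, 0, 0]

```text
clock: 36.5
position: [0.3494, -0.2489, 0.2484]
tool_rot: [3.141, 0.004, -1.566]
force: [1.2, -0.7, -0.2]
grip_width: 0.0853
```

Emit:
arm_command:
  targets:
    - [8, 7, 20, 0, 0, 0]
    - [0, 0, 40, 0, 0, 0]
    - [0, 0, 0, 0, 0, 0]

```text
clock: 36.8
position: [0.3441, -0.2557, 0.1866]
tool_rot: [-3.141, 0.004, -1.565]
force: [-1.2, 0.5, 0.9]
grip_width: 0.0853
```

Run:
```python
from m import *
s=bot.observe(); f=bot.grab_frame("top"); P=cloud(f); print(s["position"])
print("drop",circ(P,.085,.112,(.53,-.097),.03),"init top teat (526,-99)")
f=dict(np.load("top.npz")); print("before",circ(cloud(f),.085,.112,(.53,-.097),.03))
```

```text
[ 0.34408127 -0.25573134  0.18655799]
drop (24, array([529.6, -99.6]), 4.4, array([ 528.9, -100.4], dtype=float32)) init top teat (526,-99)
before (28, array([529.5, -97.6]), 4.8, array([528.2, -98.5], dtype=float32))
```

The dropper is back to within about 2 mm. Going on down to the amber bottle.

Emit:
arm_command:
  targets:
    - [1, 2, 40, 0, 0, 0]
    - [0, 0, 40, 0, 0, 0]
    - [0, 0, 20, 0, 0, 0]
    - [0, 0, 8, 0, 0, 0]
    - [0, 0, 0, 0, 0, 0]

```text
clock: 37.35
position: [0.3507, -0.2573, 0.0839]
tool_rot: [-3.131, -0.0, -1.56]
force: [0.6, -0.0, 0.6]
grip_width: 0.0854
```

Emit:
arm_command:
  targets:
    - [0, 0, 0, 0, 0, 0]

```text
clock: 37.45
position: [0.3516, -0.2574, 0.0851]
tool_rot: [-3.13, -0.001, -1.56]
force: [0.1, -0.1, -0.1]
grip_width: 0.0855
```

Emit:
arm_command:
  targets:
    - [0, 10, 9, -0.5, 0, 0]
    - [0, 0, 1, 0, 0, 0]
    - [0, 0, 0, 0, 0, 0]

```text
clock: 37.75
position: [0.3422, -0.2582, 0.0768]
tool_rot: [-3.135, -0.003, -1.56]
force: [0.1, 0.5, -0.2]
grip_width: 0.0854
```

Emit:
arm_command:
  targets:
    - [0, 0, 0, 0, 0, 0]
    - [0, 0, 0, 0, 0, 0]
    - [0, 0, 0, 0, 0, 0]
    - [0, 0, 0, 0, 0, 0]
    - [0, 0, 0, 0, 0, 0]
    - [0, 0, 0, 0, 0, 0]
    - [0, 0, 0, 0, 0, 0]
  grip: 0
  grip_force: 30

```text
clock: 38.45
position: [0.3425, -0.2584, 0.0775]
tool_rot: [-3.135, -0.003, -1.56]
force: [0.3, -0.6, 0.1]
grip_width: 0.0466
```

Emit:
arm_command:
  targets:
    - [0, 0, -15, 0, 0, 0]
    - [0, 0, -35, 0, 0, 0]
    - [0, 0, -40, 0, 0, 0]
    - [0, 0, -40, 0, 0, 0]
    - [0, 0, -25, 0, 0, 0]
    - [0, 0, 0, 0, 0, 0]

```text
clock: 39.05
position: [0.3404, -0.2573, 0.2375]
tool_rot: [-3.138, -0.001, -1.56]
force: [-0.1, -0.2, -2.4]
grip_width: 0.0461
```

Emit:
arm_command:
  targets:
    - [-22, -5, 0, 0, 0, 0]
    - [-30, -25, 0, 0, 0, 0]
    - [-25, -38, 0, 0, 0, 0]
    - [-13, -40, 0, 0, 0, 0]
    - [-3, -33, 0, 0, 0, 0]
    - [0, -12, 0, 0, 0, 0]
    - [0, 0, 0, 0, 0, 0]

```text
clock: 39.75
position: [0.4955, -0.1585, 0.2332]
tool_rot: [-3.141, 0.0, -1.562]
force: [-0.9, -0.4, -1.6]
grip_width: 0.0462
```

Emit:
arm_command:
  targets:
    - [0, 0, 30, 0, 0, 0]
    - [0, 0, 40, 0, 0, 0]
    - [0, 0, 35, 0, 0, 0]
    - [0, 0, 20, 0, 0, 0]
    - [0, 0, 8, 0, 0, 0]
    - [0, 0, 0, 0, 0, 0]

```text
clock: 40.35
position: [0.4883, -0.1614, 0.0946]
tool_rot: [3.138, -0.0, -1.567]
force: [0.0, 0.2, -0.9]
grip_width: 0.0464
```

Emit:
arm_command:
  targets:
    - [1, -11, 4, 0, 0, 0]
    - [0, 0, 4, 0, 0, 0]
    - [0, 0, 3, 0, 0, 0]
    - [0, 0, 0, 0, 0, 0]

```text
clock: 40.75
position: [0.5011, -0.1634, 0.0857]
tool_rot: [-3.141, -0.001, -1.568]
force: [0.0, -0.5, -1.2]
grip_width: 0.0467
```

Emit:
arm_command:
  targets:
    - [0, 0, 2, 0, 0, 0]

```text
clock: 40.85
position: [0.5013, -0.1635, 0.0841]
tool_rot: [-3.141, -0.002, -1.568]
force: [0.3, 1.5, -1.5]
grip_width: 0.0465
```

Emit:
arm_command:
  targets:
    - [0, 1, 2, 0, 0, 0]

```text
clock: 40.95
position: [0.5004, -0.1635, 0.0822]
tool_rot: [-3.14, -0.002, -1.568]
force: [-0.4, -0.6, -1.7]
grip_width: 0.0465
```

Emit:
arm_command:
  targets:
    - [0, 0, 2, 0, 0, 0]

```text
clock: 41.05
position: [0.5006, -0.1629, 0.0807]
tool_rot: [-3.139, -0.001, -1.568]
force: [-4.8, 10.7, 27.1]
grip_width: 0.0461
```

Emit:
arm_command:
  targets:
    - [0, 0, -0.5, 0, 0, 0]
    - [0, 0, 0, 0, 0, 0]

```text
clock: 41.25
position: [0.5007, -0.1626, 0.0814]
tool_rot: [-3.139, -0.001, -1.567]
force: [-0.8, -0.3, -1.3]
grip_width: 0.0465
```

Emit:
arm_command:
  targets:
    - [0, 0, 0, 0, 0, 0]
    - [0, 0, 0, 0, 0, 0]
    - [0, 0, 0, 0, 0, 0]
    - [0, 0, 0, 0, 0, 0]
    - [0, 0, 0, 0, 0, 0]
  grip: 100

```text
clock: 41.75
position: [0.5006, -0.1629, 0.0813]
tool_rot: [-3.139, -0.001, -1.568]
force: [-0.7, -0.0, -0.4]
grip_width: 0.0855
```

Emit:
arm_command:
  targets:
    - [0, 0, -25, 0, 0, 0]
    - [0, 0, -40, 0, 0, 0]
    - [0, 0, -45, 0, 0, 0]
    - [0, 0, -45, 0, 0, 0]
    - [0, 0, -15, 0, 0, 0]
    - [0, 0, 0, 0, 0, 0]

```text
clock: 42.35
position: [0.4994, -0.1625, 0.2572]
tool_rot: [-3.141, -0.0, -1.568]
force: [0.6, 0.1, -0.6]
grip_width: 0.0852
```

Emit:
arm_command:
  targets:
    - [25, 20, 0, 0, 0, 0]
    - [33, 26, 0, 0, 0, 0]
    - [25, 20, 0, 0, 0, 0]
    - [8, 6, 0, 0, 0, 0]
    - [0, 0, 0, 0, 0, 0]
    - [0, 0, 30, 0, 0, 0]
    - [0, 0, 30, 0, 0, 0]
    - [0, 0, 0, 0, 0, 0]

```text
clock: 43.15
position: [0.4265, -0.253, 0.1911]
tool_rot: [3.141, 0.002, -1.563]
force: [-0.8, 0.1, 0.5]
grip_width: 0.0852
```

Emit:
arm_command:
  targets:
    - [4, 0, 35, 0, 0, 0]
    - [0, 0, 35, 0, 0, 0]
    - [0, 0, 20, 0, 0, 0]
    - [0, 0, 5, 0, 0, 0]
    - [0, 0, 0, 0, 0, 0]

```text
clock: 43.65
position: [0.4317, -0.2539, 0.0964]
tool_rot: [-3.14, 0.002, -1.558]
force: [-0.7, 0.5, 0.4]
grip_width: 0.0852
```

Emit:
arm_command:
  targets:
    - [4, 5, 5, 0, 0, 0]
    - [0, 0, 0, 0, 0, 0]

```text
clock: 43.85
position: [0.4277, -0.2583, 0.0931]
tool_rot: [-3.137, 0.001, -1.557]
force: [0.1, -0.3, -0.5]
grip_width: 0.0856
```

Emit:
arm_command:
  targets:
    - [0, 0, 0, 0, 0, 0]
    - [0, 0, 0, 0, 0, 0]
    - [0, 0, 0, 0, 0, 0]
    - [0, 0, 0, 0, 0, 0]
    - [0, 0, 0, 0, 0, 0]
    - [0, 0, 0, 0, 0, 0]
  grip: 0
  grip_force: 30

```text
clock: 44.45
position: [0.4286, -0.2589, 0.0954]
tool_rot: [-3.134, 0.0, -1.558]
force: [0.1, 0.7, -1.4]
grip_width: 0.0601
```

Emit:
arm_command:
  targets:
    - [0, 0, -15, 0, 0, 0]
    - [0, 0, -35, 0, 0, 0]
    - [0, 0, -40, 0, 0, 0]
    - [0, 0, -40, 0, 0, 0]
    - [0, 0, -20, 0, 0, 0]
    - [0, 0, 0, 0, 0, 0]

```text
clock: 45.05
position: [0.4267, -0.2584, 0.2501]
tool_rot: [-3.137, 0.002, -1.558]
force: [0.2, -1.7, -1.5]
grip_width: 0.0595
```

Emit:
arm_command:
  targets:
    - [-5, -22, 0, 0, 0, 0]
    - [-10, -35, 0, 0, 0, 0]
    - [-22, -38, 0, 0, 0, 0]
    - [-30, -33, 0, 0, 0, 0]
    - [-25, -18, 0, 0, 0, 0]
    - [-8, -6, 0, 0, 0, 0]
    - [0, 0, 0, 0, 0, 0]

```text
clock: 45.75
position: [0.5804, -0.153, 0.2437]
tool_rot: [3.139, 0.003, -1.561]
force: [0.3, -0.5, -0.5]
grip_width: 0.0599
```

Emit:
arm_command:
  targets:
    - [0, 0, 30, 0, 0, 0]
    - [0, 0, 30, 0, 0, 0]
    - [0, 0, 30, 0, 0, 0]
    - [0, 0, 0, 0, 0, 0]

```text
clock: 46.15
position: [0.577, -0.1571, 0.1496]
tool_rot: [3.138, 0.001, -1.564]
force: [-1.0, -0.3, -0.2]
grip_width: 0.0599
```

Emit:
arm_command:
  targets:
    - [-2, -4, 20, 0, 0, 0]
    - [0, 0, 15, 0, 0, 0]
    - [0, 0, 6, 0, 0, 0]
    - [0, 0, 2, 0, 0, 0]
    - [0, 0, 0, 0, 0, 0]

```text
clock: 46.65
position: [0.5801, -0.1595, 0.1089]
tool_rot: [3.14, -0.001, -1.569]
force: [-0.2, -0.3, -0.4]
grip_width: 0.0596
```

Emit:
arm_command:
  targets:
    - [-1, -1, 2, 0, 0, 0]

```text
clock: 46.75
position: [0.5814, -0.1589, 0.1078]
tool_rot: [3.141, -0.001, -1.569]
force: [-0.3, 0.1, -0.5]
grip_width: 0.06
```

Emit:
arm_command:
  targets:
    - [-3, 0, 3, 0, 0, 0]
    - [0, 0, 3, 0, 0, 0]
    - [0, 0, 2, 0, 0, 0]

```text
clock: 47.05
position: [0.5822, -0.1554, 0.1005]
tool_rot: [-3.14, -0.002, -1.569]
force: [-0.5, 0.1, -1.3]
grip_width: 0.0597
```

Emit:
arm_command:
  targets:
    - [0, 0, 2, 0, 0, 0]

```text
clock: 47.15
position: [0.5823, -0.1552, 0.0984]
tool_rot: [-3.14, -0.001, -1.569]
force: [-1.5, 2.6, 11.9]
grip_width: 0.0596
```

Emit:
arm_command:
  targets:
    - [0, 0, 2, 0, 0, 0]

```text
clock: 47.25
position: [0.5829, -0.1541, 0.0971]
tool_rot: [-3.139, -0.0, -1.568]
force: [-7.2, 14.6, 32.0]
grip_width: 0.0596
```

Contact. Back off, release, lift, move clear and check.

Emit:
arm_command:
  targets:
    - [0, 0, -1, 0, 0, 0]
    - [0, 0, 0, 0, 0, 0]

```text
clock: 47.45
position: [0.5832, -0.1536, 0.0983]
tool_rot: [-3.139, 0.0, -1.567]
force: [0.5, 0.5, -2.0]
grip_width: 0.0599
```

Emit:
arm_command:
  targets:
    - [0, 0, 0, 0, 0, 0]
    - [0, 0, 0, 0, 0, 0]
    - [0, 0, 0, 0, 0, 0]
    - [0, 0, 0, 0, 0, 0]
    - [0, 0, 0, 0, 0, 0]
  grip: 100

```text
clock: 47.95
position: [0.583, -0.1541, 0.0979]
tool_rot: [-3.139, -0.0, -1.568]
force: [0.4, -0.6, 1.0]
grip_width: 0.0855
```

Emit:
arm_command:
  targets:
    - [0, 0, -25, 0, 0, 0]
    - [0, 0, -40, 0, 0, 0]
    - [0, 0, -45, 0, 0, 0]
    - [0, 0, -40, 0, 0, 0]
    - [0, 0, -15, 0, 0, 0]
    - [0, 0, 0, 0, 0, 0]

```text
clock: 48.55
position: [0.5818, -0.1541, 0.2683]
tool_rot: [-3.141, 0.0, -1.568]
force: [0.2, -0.7, 0.2]
grip_width: 0.0857
```

Emit:
arm_command:
  targets:
    - [25, 25, 0, 0, 0, 0]
    - [35, 35, 0, 0, 0, 0]
    - [35, 35, 0, 0, 0, 0]
    - [35, 25, 0, 0, 0, 0]
    - [20, 10, 0, 0, 0, 0]
    - [0, 0, 0, 0, 0, 0]
    - [0, 0, 0, 0, 0, 0]

```text
clock: 49.25
position: [0.4459, -0.3078, 0.2621]
tool_rot: [3.137, 0.003, -1.566]
force: [0.9, 0.4, 0.2]
grip_width: 0.0855
```

Run:
```python
from m import *
print(bot.observe()["position"])
for n in ("top","side"):
    f0=dict(np.load(n+".npz")); f=bot.grab_frame(n); save("end_"+n,cv2.resize(f["color"][110:240,130:350] if n=="top" else f["color"][110:340,180:340],None,fx=2.5,fy=2.5))
    for k,z0,z1,xy in (("white",.122,.14,(.578,-.153)),("amber",.11,.128,(.495,-.162)),("drop",.085,.112,(.529,-.097)),("jar",.04,.058,(.463,.016)),("jar0",.04,.058,(.542,-.207)),("b",.058,.075,(.537,-.485))):
        print(n,k,*[circ(cloud(g),z0,z1,xy,.03 if k!="b" else .06) for g in (f0,f)])
```

```text
[ 0.44589199 -0.30775653  0.26213945]
top white (164, array([ 578.3, -152.3]), 14.0, array([ 577. , -152.7], dtype=float32)) (159, array([ 581.9, -152. ]), 14.3, array([ 581.1, -152.9], dtype=float32))
top amber (111, array([ 494.9, -161.1]), 11.6, array([ 494.2, -161.6], dtype=float32)) None
top drop (28, array([529.5, -97.6]), 4.8, array([528.2, -98.5], dtype=float32)) (25, array([529.5, -99.5]), 4.6, array([ 528.5, -100.2], dtype=float32))
top jar None (416, array([463.3,  17.1]), 25.3, array([462.7,  15.1], dtype=float32))
top jar0 (399, array([ 542.2, -205.8]), 24.9, array([ 541. , -206.2], dtype=float32)) None
top b (848, array([ 537.6, -487.4]), 35.9, array([ 536.7, -486.7], dtype=float32)) None
side white (153, array([ 578.9, -150.3]), 15.9, array([ 578.4, -147. ], dtype=float32)) (152, array([ 582.3, -149.2]), 15.0, array([ 582.2, -147.1], dtype=float32))
side amber (104, array([ 496.7, -158.1]), 13.0, array([ 494.8, -156.5], dtype=float32)) (101, array([ 493.2, -159.7]), 12.9, array([ 493. , -157.5], dtype=float32))
side drop (46, array([530.4, -93.5]), 5.1, array([530.6, -92.7], dtype=float32)) (45, array([530.5, -95. ]), 5.5, array([531.1, -94.5], dtype=float32))
side jar None (543, array([465. ,  19.5]), 25.3, array([464. ,  21.8], dtype=float32))
side jar0 (313, array([ 542.1, -203.5]), 25.6, array([ 542.4, -199.9], dtype=float32)) None
side b (415, array([ 538.9, -483.3]), 36.9, array([ 537.3, -480.5], dtype=float32)) (411, array([ 538.1, -484.4]), 36.6, array([ 537.6, -480.5], dtype=float32))
```

View pics/end_side.png

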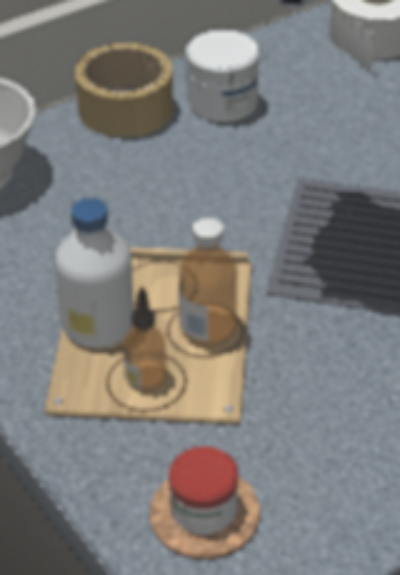

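View pics/end_top.png

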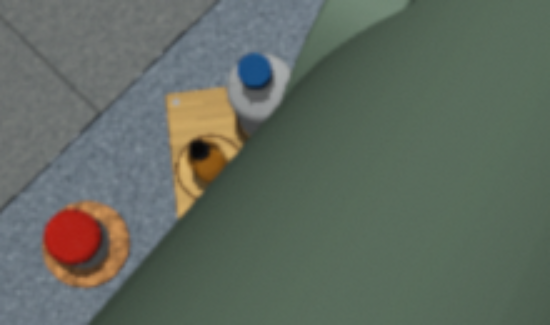

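All the bottles stand upright, within 4 mm of where they started. The jar stands on the pad within about 2 mm of its centre, the large jar hasn't moved, and the arm is clear. Handing in.

```bash
python3 -c "
from workcell import bot
print(bot.job_done())"
```

```text
the job is handed in; nothing more can be done
None
```

The job is done and handed in at about 49 s of the 131 s allowed; the hand-in gives no verdict. I moved the white, amber and dropper bottles upright onto the mat, then stood the jar on the cork pad. After that I put the bottles back on their own circles in the order dropper, amber, white.

**Last checks:**
- **Bottles:** All three stand upright. The side camera puts them about 4 mm (white and amber) and 2 mm (dropper) from where they started. The top camera agrees for white and dropper, but the arm blocked its view of the amber bottle, so that one rests on the side view alone.
- **Jar:** It stands upright on the pad. The top camera puts it about 1 mm from the centre I measured. The side camera reads about 3 mm off, but it read about 3 mm off in the same direction on the pad too.
- **Large white jar:** It moved no more than about 1 mm in the side view; the arm also hid it from the top camera.
- **Arm:** It is clear of everything.

Contact force peaked at about 32 N at the wrist while setting the white bottle down. Before each release I backed off 0.5 to 1.5 mm, except for the first two bottles on the mat, so the dropper fell a millimetre or two onto its circle. It stayed upright.

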